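# Rack the wide bearing cap behind its drop catch

### The job

Put the wide bearing cap away in the grey cap rack: set it in the open mouth, slide it straight in along the lane so that its own ear lifts the hinged catch, and on until the catch has dropped behind it, then let go. The cap must end flat and square on the rack's floor; do not touch the catch with the gripper, and leave the narrower cap where it lies.

Things in the scene. Friction and masses are not known exactly. Their poses are not given: they have to be found in the camera images.
- cap_mid (a point): Centre (30 mm above the underside) of the wide bearing cap: loose aluminium casting, 0.45 kg, 40 mm thick (x) by 160 wide (y) by 60 tall (z up), same either way round. Two flat ears 18 mm tall reach to y = +-80; a middle hump 44 mm wide (y) rises to 60 and is the place to grip, best closing along x on its 40 mm. Notch below, 32 mm wide, 18 tall.
- rack: Grey steel cap rack, fixed, yaw varies. Origin on the bench top, on the lane's centre line below the catch's pin; +x inwards along the lane, z up. Floor 8 mm thick, x = -75 to 150. Walls (inner faces y = +-88, 38 mm tall) from x = 0; flares (26 mm tall) open to +-105 at x = -70. A cap can be lowered from above into the mouth with its middle at x = -47.
- rack_seat (a point): Where the racked cap's middle belongs: rack x = 110, y = 0, 38 mm above the bench (cap lying on the floor), axes as the rack. About 12 mm play either way along x, to the catch and to two end stops (x = 142, 28 mm tall, at |y| 55 to 89). Lips over the ears here (x = 84 to 150, |y| above 72, underside 36, top 40 mm over the bench) bar entry from above.
- catch (a joint): Steel catch arm, 16 mm wide (rack y = 66 to 82), 80 long, pin at rack x = 0, 54 mm over the bench, on a post (y = 95 to 106, 62 tall). It slants inwards and down, tip at x = 74 just above the floor. Rad: 0 = down (start; own weight, no spring), up to 1.2. An ear sliding in lifts it about 0.2 and it rides on the ear; it drops once the ear's rear is past x = 85.
- small_cap_mid (a point): Centre (30 mm above the underside) of the narrower cap, a bystander: same shape, thickness and height, but only 100 mm wide along its y. Loose on the bench; the two caps may lie in either order.
Not all that is in view belongs to the job. What is shaped like the part that bears cap_mid but green or pink is not meant.

How it is judged:
By the outcome, as a careful person would: the job done as asked, in the order asked, and still so for the second after the job is handed in, with the robot touching nothing.
It also fails if it takes over 42 s, if anything falls off the work surface, if the arm or the gripper's body presses on something with over 40 N, if the wrist force passes 120 N, or if a joint passes its speed limit or range.

### The arm

A 6-joint arm with a two-finger parallel gripper is mounted at the origin on the work surface. World frame = base frame: x ahead of the robot, y to its left, z up, the work surface at z = 0. Lengths are in m, angles in degrees, forces in N, time in s.
With the tool pointing down it reaches from about 0.3 to 0.75 m from the base axis. Payload 8.5 kg.
Tool frame: the origin (TCP) lies at the very end of the fingers, on their centre line; the grasp point (between the pads) lies 19 mm behind it; z points along the fingers, y is the line along which they close (so a half turn about z gives the same grasp; the last joint's range is limited). The gripper opens to 85 mm and grips with 20 to 120 N. Pads are 22 mm wide; open, the fingers measure 114 mm over their backs; the gripper's body (76 mm by 85 mm) begins 54 mm behind the grasp point. The pads swing forward as they close: fully open they stand 13 mm farther back than shut.
Start: joints at [62.493, 21.807, 74.336, -0, 83.858, -12.336], TCP at [0.144, 0.531, 0.204] pointing down, gripper open.
Joint ranges: [-178.18, 178.18], [-50.72, 133.34], [12.68, 142.11], [-81.47, 261.47], [9.98, 163.14], [-165.26, 165.26]. Speed limits (degrees/s): [136.94, 136.94, 180, 180, 180, 180].

### API

Orientations are given as a 3x3 rotation matrix whose columns are the frame's x, y, z axes.
In Python, from rig import observe, cams, ticket gives the robot as it stands.
- The arm moves only by the tool move_arm, never from a script. Its arguments are lists of equal length, an entry for each row: "jaw": the finger opening in cm, from 0 to 8.54; "dp": the shift along the tool's x, y, z in cm, a list of three; "turn": the turn, a rotation vector about the tool's x, y, z in rad, a list of three. In form: {"jaw": [jaw, ...], "dp": [[tx, ty, tz], ...], "turn": [[wx, wy, wz], ...]}. A call has 1 to 12 rows; each row shifts and turns the commanded pose from where the row before left it, along the tool's axes as they then stand; what a row does not reach is not made up. A row lasts 1/12 s, in which the tool goes at most 41.7 mm and 7.16 degrees, less where a joint would pass 70% of its speed; a pose out of reach is approached as far as the arm can. A call is refused whole if a number of a shift passes 4.17 or a number of a turn 0.125, either way. A call with a gripper value outside its range is refused whole. The fingers move at their own pace and stop on an object; "force" is the grip in N (left out, the last holds). Time passes only in rows, so rows that do not move let the fingers close. It gives the time, the measured TCP pose, the force, the opening and the grip force at its end, in the units of the state.
- observe(): the state, without advancing time (a new reading comes with each control period).
- cams.get_image(name): name is "side" or "top"; returns (picture, depth): 400x640x3 uint8, red, green, blue; 400x640 float32, m along the optical axis (not along the pixel's ray), 0 where there is no reading.
- cams.calibration(name): a dict with "vertical_fov" (degrees; the focal length in pixels is half the picture's height over the tangent of half this angle, whatever the lens; pixels are square), "cx", "cy" (the principal point, pixels), "view" (4x4, takes a point from world to camera coordinates). Camera axes: x right, y up, looking along -z (the intrinsics and any distortion apply to the point x, -y, -z); pixel columns grow to the right and rows downward; lengths in m; the calibration is good to about 2 mm. A picture is of the moment at which its call begins. calibration takes no time and is no camera call.
- ticket.close_job(): hands the job in; it is judged then, once.
Trained networks look in the newest picture that a camera, given by its name, has taken for a name from the list of things; names that differ only in an ending like _2 or _b are one class to them, and where a whole thing is asked for, a point or a joint stands for the part that bears it (a point fixed in the world has none). Each returns a list of dicts, best first, with "p" (0 to 1); they miss things now and then, are a little off and sometimes report something else, mostly with a low value. They report only what shows in the picture. A call takes as long as a camera call. They do not tell look-alikes from the thing itself.
- cams.spot_in(camera, query): "box" ([centre column, centre row, width, height] as shares, 0 to 1, of the picture: columns of its width, rows of its height, round what is visible of it).
- cams.outline_of(camera, query): "mask" (400x640 bool, what is visible of it) and "box" ([centre column, centre row, width, height] as shares, 0 to 1, of the picture: columns of its width, rows of its height, round what is visible of it).
- cams.mark_of(camera, query): "location" ([column, row] as shares, 0 to 1, of the picture: columns of its width, rows of its height: a listed point, or the origin of a listed thing).
The state is a dict: "time_s": time; "q": joint angles; "qvel": joint speeds; "joint_efforts": joint torques, N m; "position": TCP position; "tool_rot": TCP orientation; "ft_force": force on the tool from outside, world axes, zero at the start; "wrist_torque": the same for the moment, N m; "grip_width": finger opening in m; "gripper_force": force on a finger pad.
Only numpy, scipy, OpenCV 4.12 (cv2) and the standard library are available. Lean on these libraries where they do the work, as an engineer would, in place of code of your own. Each camera call takes 0.05 s, during which the arm holds its last target. There are 200 camera calls.

## Working session

There is one attempt and no reset: what is moved stays moved. The work goes in short steps, Python scripts to look and compute and a tool call to move; the robot and the scene stay as the last step left them, time stands still between calls to the robot, and variables do not carry over. Pictures are saved under pics/ and viewed, at most 10 in all, crops included, and the job is handed in when it is done.

Besides the shell and the picture viewer there is one more tool, called after ">>>" as name(argument=value, ...) on one line, values as JSON. move_arm: Moves the arm, as the interface text tells. Its arguments: {"type":"object","properties":{"jaw":{"type":"array","items":{"type":"number"}},"dp":{"type":"array","items":{"type":"array","items":{"type":"number"}}},"turn":{"type":"array","items":{"type":"array","items":{"type":"number"}}},"force":{"type":"number"}},"required":["jaw","dp","turn"]}

```bash
mkdir -p pics
cat > h.py <<'E'
import numpy as np, cv2
from rig import observe, cams, ticket
def unproj(n,u,v,d):
    c=cams.calibration(n); f=200/np.tan(np.radians(c["vertical_fov"]/2))
    p=np.stack([(u-c["cx"])/f*d,-(v-c["cy"])/f*d,-d,np.ones_like(d)],-1)
    return (p@np.linalg.inv(np.array(c["view"])).T)[...,:3]
def cloud(n,d):
    v,u=np.mgrid[0:400,0:640].astype(float)
    return unproj(n,u,v,d.astype(float))
def proj(n,P):
    c=cams.calibration(n); f=200/np.tan(np.radians(c["vertical_fov"]/2))
    q=np.array(c["view"])@np.append(P,1); return c["cx"]+f*q[0]/-q[2], c["cy"]-f*q[1]/-q[2]
E
python3 - <<'E'
from h import *
for n in ("top","side"):
    im,d=cams.get_image(n); cv2.imwrite(f"pics/{n}0.png",im[...,::-1]); c=cams.calibration(n); print(n,{k:c[k] for k in c if k!='view'}, np.round(c['view'],3).tolist())
    np.save(f"{n}0.npy",d)
    for q in ("cap_mid","small_cap_mid","rack","rack_seat","catch"):
        for r in cams.mark_of(n,q)[:3]:
            u,v=r["location"][0]*640,r["location"][1]*400
            dd=d[min(399,int(v)),min(639,int(u))]
            print(n,q,round(r["p"],2),round(u),round(v),unproj(n,u,v,np.array(float(dd))).round(3))
E
```

```text
top {'vertical_fov': 47.28670827679783, 'cx': 326.7347540239477, 'cy': 192.41690216996253} [[0.012, -1.0, 0.013, 0.215], [0.989, 0.014, 0.149, -0.462], [-0.15, 0.011, 0.989, -1.3], [0.0, 0.0, 0.0, 1.0]]
top cap_mid 0.83 288 254 [0.279 0.328 0.054]
top cap_mid 0.76 169 199 [0.43  0.67  0.059]
top cap_mid 0.64 317 201 [0.429 0.248 0.063]
top small_cap_mid 0.79 311 145 [0.593 0.27  0.062]
top rack 0.97 454 171 [ 0.534 -0.16   0.01 ]
top rack_seat 0.56 469 139 [ 0.636 -0.21   0.006]Traceback (most recent call last):
  File "<stdin>", line 6, in <module>
ValueError: it knows: cap_mid, rack, rack_seat, small_cap_mid
```

View pics/top0.png

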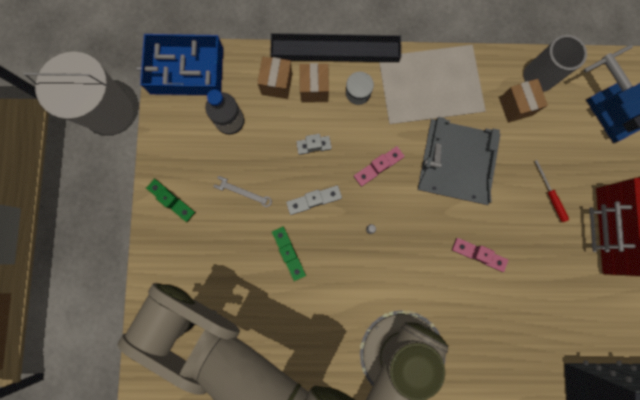

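The top view shows two grey caps, the wide one at (315,200) and the narrow one at (313,144). The look-alikes are green at (288,254) and (170,199), and pink at (380,166) and (480,254). The rack is at about (458,160), with its catch on the left at (433,155). I choose the cap at (315,200) and will check it in a close crop.

Run:
```python
from h import *
im,d=cams.get_image("top"); np.save("top0.npy",d)
c=im[100:220,270:510,::-1]; cv2.imwrite("pics/crop.png",cv2.resize(c,None,fx=3.33,fy=3.33,interpolation=cv2.INTER_CUBIC))
s,ds=cams.get_image("side"); cv2.imwrite("pics/side0.png",s[...,::-1]); np.save("side0.npy",ds)
X=cloud("top",d)
for q in ("cap_mid","small_cap_mid","rack"):
    for r in cams.outline_of("top",q)[:4]:
        P=X[r["mask"]&(d>0)]; P=P[P[:,2]>(0.008 if q!="rack" else 0.004)]
        (cx,cy),sz,a=cv2.minAreaRect((P[:,:2]*1000).astype(np.float32))
        print(q,round(r["p"],2),np.round(np.array(r["box"])*[640,400,640,400]),len(P),round(cx),round(cy),np.round(sz),round(a,1),P[:,2].max().round(3))
        H=P[P[:,2]>0.045]; 
        if len(H): print("  hump",H.mean(0).round(4),len(H))
for r in cams.mark_of("side","cap_mid")[:5]+cams.mark_of("side","rack")[:1]+cams.mark_of("side","rack_seat")[:1]:
    u,v=r["location"][0]*640,r["location"][1]*400
    print(r["p"],u,v,unproj("side",u,v,np.array(float(ds[int(v),int(u)]))).round(3))
```

```text
cap_mid 0.82 [379. 166.  50.  39.] 665 545 66 [ 40. 161.] 36.0 0.067
  hump [0.5435 0.0672 0.0591] 205
cap_mid 0.75 [481. 256.  57.  36.] 806 286 -226 [161.  41.] 67.5 0.066
  hump [ 0.2856 -0.2247  0.0582] 244
cap_mid 0.71 [290. 253.  34.  53.] 776 283 331 [159.  40.] 26.0 0.067
  hump [0.2824 0.3306 0.0589] 227
cap_mid 0.61 [316. 201.  55.  28.] 763 440 259 [ 41. 160.] 19.0 0.066
  hump [0.4392 0.2594 0.0592] 217
small_cap_mid 0.79 [316. 144.  39.  15.] 497 607 263 [ 43. 100.] 10.6 0.067
  hump [0.6047 0.2629 0.059 ] 215
rack 0.71 [458. 162.  81.  93.] 4811 565 -178 [223. 228.] 79.0 0.067
  hump [ 0.5528 -0.0916  0.0566] 137
0.96 241.98399999999998 203.68 [0.271 0.305 0.06 ]
0.94 243.584 130.68 [0.432 0.65  0.046]
0.87 300.79999999999995 203.52 [0.426 0.251 0.032]
0.82 373.12 228.6 [0.533 0.048 0.051]
0.72 351.616 356.2 [ 0.27  -0.245  0.059]
0.87 422.976 299.68 [ 0.525 -0.178  0.006]
0.91 462.71999999999997 278.52000000000004 [ 0.654 -0.177  0.005]
```

View pics/crop.png

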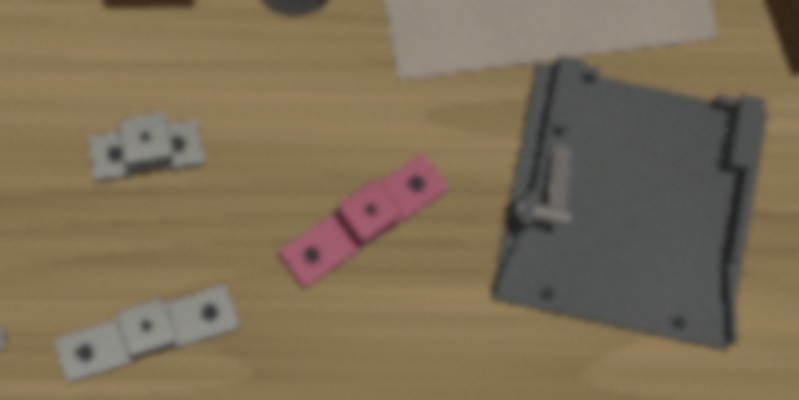

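View pics/side0.png

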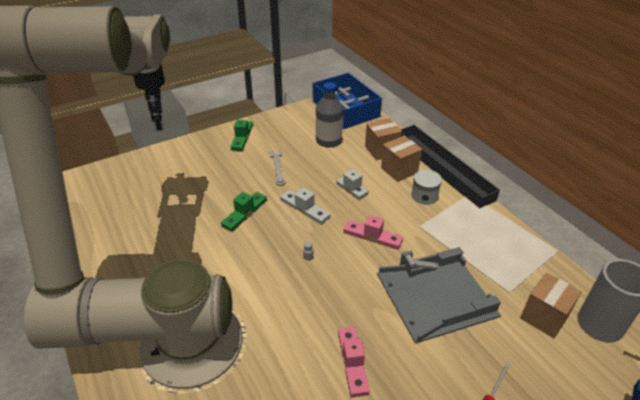

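The crop confirms the choice: the grey cap at about (315,200) is 160 mm wide (41x160 measured) and the other is 100 mm. The catch lies on the rack's left, so the mouth faces the robot. Next I fit the rack and read the tool pose.

```bash
cat > fit.py <<'E'
from h import *
from scipy.optimize import minimize
def hmap(x,y):
    h=np.zeros_like(x); a=abs(y)
    half=np.where(x<0,88+np.clip(-x,0,70)/70*17,88)
    inx=(x>-75)&(x<150)
    h[inx&(a<half)]=8
    h[(x>-70)&(x<0)&(a>half)&(a<half+6)]=26
    h[(x>0)&(x<150)&(a>88)&(a<94)]=38
    h[(x>84)&(x<150)&(a>72)&(a<94)]=40
    h[(x>142)&(x<150)&(a>55)&(a<89)]=np.maximum(h[(x>142)&(x<150)&(a>55)&(a<89)],28)
    return h
def fitrack(P):
    P=P[(abs(P[:,0]-.57)<.2)&(abs(P[:,1]+.17)<.2)&(P[:,2]<.08)]*1000
    def cost(t):
        c,s=np.cos(t[2]/57.3),np.sin(t[2]/57.3); dx,dy=P[:,0]-t[0],P[:,1]-t[1]
        x,y=c*dx+s*dy,-s*dx+c*dy
        k=~((y>55)&(y<110)&(x>-20)&(x<84))
        return np.minimum(abs(hmap(x,y)-P[:,2])[k],12).sum()/k.sum()
    best=None
    for y0 in (-11,-8,-14):
        for o in (0,10,-10):
            r=minimize(cost,[530+o,-172,y0],method="Nelder-Mead",options=dict(initial_simplex=np.array([530+o,-172,y0])+np.array([[0,0,0],[15,0,0],[0,15,0],[0,0,4]])))
            if best is None or r.fun<best.fun: best=r
    return best.x.round(1),round(best.fun,2)
def hump(P,c=(.44,.26)):
    H=P[(np.hypot(P[:,0]-c[0],P[:,1]-c[1])<.09)]
    A=H[H[:,2]>.01]; T=H[(H[:,2]>.052)&(H[:,2]<.075)]
    return T.mean(0).round(4),cv2.minAreaRect((A[:,:2]*1000).astype(np.float32)),cv2.minAreaRect((T[:,:2]*1000).astype(np.float32))
E
python3 - <<'E'
from fit import *
for n in("top","side"):
    d=np.load(n+"0.npy"); P=cloud(n,d)[d>0]
    b=P[(abs(P[:,0]-.35)<.05)&(abs(P[:,1]-.0)<.05)]; print(n,"bench z",b[:,2].mean(),b[:,2].std())
    print(fitrack(P),hump(P))
o=observe(); print(o["position"],np.round(o["tool_rot"],3),o["time_s"])
E
```

```text
top bench z -0.0005574105853931764 0.0027268135012864523
(array([ 528.6, -170.2,  -11.6]), np.float64(2.92)) (array([0.4394, 0.2595, 0.0593]), ((471.82012939453125, 270.2834167480469), (107.90361022949219, 159.6878662109375), 18.787376403808594), ((439.7413024902344, 259.61578369140625), (40.16963195800781, 43.57325744628906), 18.837156295776367))
side bench z -0.0005602460413950837 0.002119320466903847
(array([ 529.2, -171.6,  -12.1]), np.float64(2.58)) (array([0.4389, 0.2544, 0.0581]), ((439.7391052246094, 256.1477355957031), (44.26009750366211, 163.56455993652344), 19.366254806518555), ((439.45147705078125, 257.1898498535156), (41.523521423339844, 48.30127716064453), 18.16867446899414))
[0.14395285 0.53082062 0.2041309 ] [[-0.965  0.262  0.   ]
 [ 0.262  0.965  0.   ]
 [-0.     0.    -1.   ]] 0.65
```

>>> move_arm(jaw=[8.5,8.5,8.5,8.5,8.5,8.5,8.5,8.5,8.5,8.5,8.5,8.5], dp=[[-2.97,-1.55,0.5],[-2.97,-1.55,0.5],[-2.97,-1.55,0.5],[-2.97,-1.55,0.5],[-2.97,-1.55,0.5],[-2.97,-1.55,0.5],[-2.97,-1.55,0.5],[-2.97,-1.55,0.5],[-2.97,-1.55,0.5],[-2.97,-1.55,0.5],[-2.97,-1.55,0.5],[-2.97,-1.55,0.5]], turn=[[0,0,0],[0,0,0],[0,0,0],[0,0,0],[0,0,0],[0,0,0],[0,0,0],[0,0,0],[0,0,0],[0,0,0],[0,0,0],[0,0,0]], force=60)

```text
time_s: 1.65
position: [0.4403, 0.2567, 0.144]
tool_rot: [[-0.965, 0.262, 0.0], [0.262, 0.965, 0.0], [-0.0, 0.0, -1.0]]
ft_force: [-0.2, 1.4, 0.0]
grip_width: 0.0849
gripper_force: 0.0
```

>>> move_arm(jaw=[8.5,8.5,8.5,8.5,8.5,8.5,8.5,8.5,8.5,8.5], dp=[[0,0,0],[0,0,0],[0,0,0],[0,0,0],[0,0,0],[0,0,0],[0,0,0],[0,0,0],[0,0,0],[0,0,0]], turn=[[0,0,0.122],[0,0,0.122],[0,0,0.122],[0,0,0.122],[0,0,0.122],[0,0,0.122],[0,0,0.122],[0,0,0.122],[0,0,0],[0,0,0]])

```text
time_s: 2.48
position: [0.4393, 0.258, 0.1442]
tool_rot: [[-0.328, 0.945, 0.0], [0.945, 0.328, 0.0], [-0.0, 0.0, -1.0]]
ft_force: [-0.8, -0.2, -0.9]
grip_width: 0.0852
gripper_force: 0.0
```

```bash
cat > where.py <<'E'
from fit import *
def tool(target,yaw):
    o=observe(); R=np.array(o["tool_rot"]); p=np.array(o["position"])
    y=np.degrees(np.arctan2(R[1,1],R[0,1])); dy=(yaw-y+90)%180-90
    print("t",o["time_s"],"pos",p.round(4),"yaw",y.round(2),"tilt",R[:,2].round(3),"dp cm",(R.T@(np.array(target)-p)*100).round(2),"turn z rad",round(-dy/57.296,3),"F",np.round(o["ft_force"],1),"grip",round(o["grip_width"],4),round(o["gripper_force"],1))
E
python3 - <<'E'
from where import *
tool([.4395,.258,.021],19)
for n in ("side",):
    im,d=cams.get_image(n); cv2.imwrite("pics/s1.png",cv2.resize(im[120:280,200:420,::-1],None,fx=3,fy=3))
    P=cloud(n,d)[d>0]; P=P[P[:,2]<.075]; print(hump(P))
E
```

```text
t 2.4833 pos [0.4393 0.258  0.1442] yaw 19.12 tilt [ 0.  0. -1.] dp cm [-1.000e-02  2.000e-02  1.232e+01] turn z rad 0.002 F [-0.8 -0.2 -0.9] grip 0.0852 0.0
(array([0.4393, 0.2532, 0.0586]), ((440.5170593261719, 258.2013854980469), (45.84922409057617, 165.7502899169922), 19.2796573638916), ((440.10565185546875, 255.33108520507812), (43.183631896972656, 47.13351058959961), 19.55352020263672))
```

View pics/s1.png

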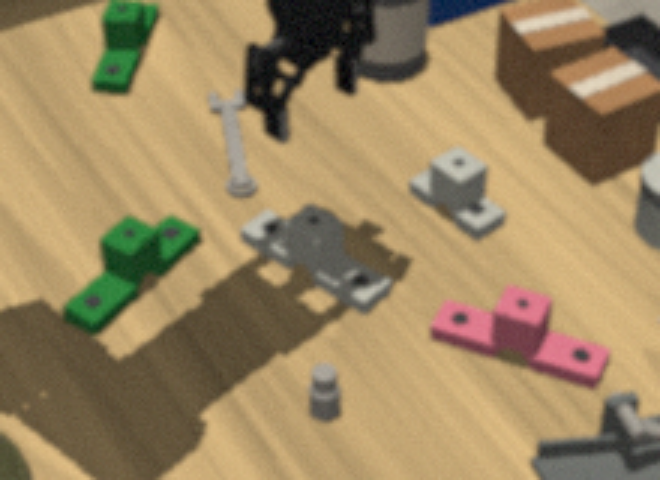

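The gripper is above the wide grey cap, seen in its shadow at crop (315,255). I lower and grip.

>>> move_arm(jaw=[8.5,8.5,8.5,8.5,8.5,8.5,8.5,4,3,3,3,3], dp=[[0,0,3],[0,0,3],[0,0,2.5],[0,0,2],[0,0,1],[0,0,0.8],[0,0,0],[0,0,0],[0,0,0],[0,0,0],[0,0,0],[0,0,0]], turn=[[0,0,0],[0,0,0],[0,0,0],[0,0,0],[0,0,0],[0,0,0],[0,0,0],[0,0,0],[0,0,0],[0,0,0],[0,0,0],[0,0,0]])

```text
time_s: 3.53
position: [0.4395, 0.2581, 0.0222]
tool_rot: [[-0.324, 0.946, 0.001], [0.946, 0.324, 0.0], [-0.0, 0.001, -1.0]]
ft_force: [-1.3, -0.3, 6.8]
grip_width: 0.038
gripper_force: 60.6
```

>>> move_arm(jaw=[3,3,3,3,3,3,3,3,3,3,3,3], dp=[[0,0,0],[0,0,0],[0,0,0],[0,0,0],[0,0,-1],[0,0,-2],[0,0,-2],[0,0,-3],[0,0,-3],[0,0,-2],[0,0,0],[0,0,0]], turn=[[0,0,0],[0,0,0],[0,0,0],[0,0,0],[0,0,0],[0,0,0],[0,0,0],[0,0,0],[0,0,0],[0,0,0],[0,0,0],[0,0,0]])

```text
time_s: 4.53
position: [0.4391, 0.258, 0.1512]
tool_rot: [[-0.324, 0.946, 0.001], [0.946, 0.324, 0.0], [-0.0, 0.001, -1.0]]
ft_force: [0.2, -0.4, -4.2]
grip_width: 0.038
gripper_force: 61.8
```

Run:
```python
from where import *
c,s=np.cos(np.radians(-11.8)),np.sin(np.radians(-11.8))
t=[.529-.047*c,-.171-.047*s,.15]; print(t)
tool(t,-11.8)
for n in("side","top"):
    im,d=cams.get_image(n)
    P=cloud(n,d)[d>0]; print(fitrack(P))
    if n=="side": cv2.imwrite("pics/s2.png",cv2.resize(im[100:300,200:500,::-1],None,fx=2.6,fy=2.6))
```

```text
[np.float64(0.4829932327282008), np.float64(-0.16138868556343586), 0.15]
t 4.5333 pos [0.4391 0.258  0.1512] yaw 18.92 tilt [ 0.001  0.    -1.   ] dp cm [-41.1   -9.45   0.11] turn z rad 0.536 F [ 0.2 -0.4 -4.2] grip 0.038 61.8
(array([ 529.4, -171.4,  -12.1]), np.float64(2.59))
(array([ 529. , -169.8,  -11.6]), np.float64(2.95))
```

View pics/s2.png

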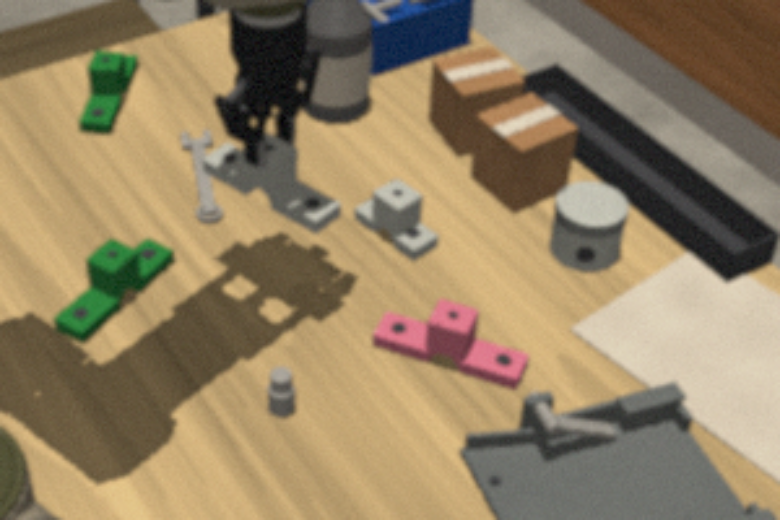

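The cap is lifted, level, in the gripper. I carry it to above the mouth.

>>> move_arm(jaw=[3,3,3,3,3,3,3,3,3,3,3,3], dp=[[-3.42,-0.79,0],[-3.42,-0.79,0],[-3.42,-0.79,0],[-3.42,-0.79,0],[-3.42,-0.79,0],[-3.42,-0.79,0],[-3.42,-0.79,0],[-3.42,-0.79,0],[-3.42,-0.79,0],[-3.42,-0.79,0],[-3.42,-0.79,0],[-3.42,-0.79,0]], turn=[[0,0,0],[0,0,0],[0,0,0],[0,0,0],[0,0,0],[0,0,0],[0,0,0],[0,0,0],[0,0,0],[0,0,0],[0,0,0],[0,0,0]])

```text
time_s: 5.63
position: [0.4817, -0.1624, 0.1493]
tool_rot: [[-0.324, 0.946, -0.003], [0.946, 0.324, 0.002], [0.003, -0.002, -1.0]]
ft_force: [0.3, 1.0, -3.9]
grip_width: 0.0384
gripper_force: 61.8
```

>>> move_arm(jaw=[3,3,3,3,3,3,3,3,3,3], dp=[[0,0,0],[0,0,0],[0,0,0],[0,0,0],[0,0,0],[0,0,0],[0,0,1.5],[0,0,1.5],[0,0,0],[0,0,0]], turn=[[0,0,0.09],[0,0,0.09],[0,0,0.09],[0,0,0.09],[0,0,0.09],[0,0,0.086],[0,0,0],[0,0,0],[0,0,0],[0,0,0]])

```text
time_s: 6.47
position: [0.4818, -0.1605, 0.1197]
tool_rot: [[0.204, 0.979, -0.003], [0.979, -0.204, 0.002], [0.001, -0.004, -1.0]]
ft_force: [-0.3, 0.1, -3.2]
grip_width: 0.0383
gripper_force: 61.8
```

Run:
```python
from where import *
tool([.483,-.1614,.032],-11.8)
# cap pose in hand: long edges, from both cameras
o=observe();p=np.array(o["position"])
for n in("side","top"):
    im,d=cams.get_image(n)
    P=cloud(n,d)[d>0]; z0=p[2]-.022
    A=P[(np.hypot(P[:,0]-p[0],P[:,1]-p[1])<.1)&(P[:,2]>z0+.008)&(P[:,2]<z0+.026)]
    print(n,cv2.minAreaRect((A[:,:2]*1000).astype(np.float32)),len(A))
    cv2.imwrite(f"pics/{n}3.png",cv2.resize(im[180:380,330:570,::-1] if n=="side" else im[90:240,360:560,::-1],None,fx=3,fy=3))
```

```text
t 6.4667 pos [ 0.4818 -0.1605  0.1197] yaw -11.8 tilt [-0.003  0.002 -1.   ] dp cm [-0.07  0.17  8.77] turn z rad 0.0 F [-0.3  0.1 -3.2] grip 0.0383 61.8
side ((482.7071228027344, -161.74774169921875), (161.15597534179688, 42.91306686401367), 78.06117248535156) 627
top ((493.38812255859375, -110.89317321777344), (64.05111694335938, 41.41297149658203), 78.1680908203125) 337
```

View pics/side3.png

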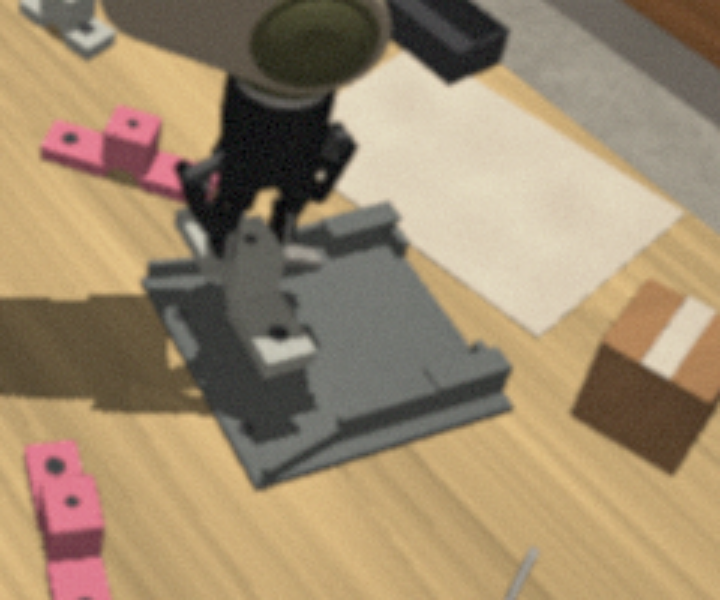

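The cap is square over the mouth: about 0 mm sideways, 12° yaw like the rack. I lower it, stopping just above the floor.

>>> move_arm(jaw=[3,3,3,3,3,3,3,3,3], dp=[[0,0.1,2],[0,0,2],[0,0,1.5],[0,0,1.5],[0,0,1],[0,0,0.5],[0,0,0.2],[0,0,0],[0,0,0]], turn=[[0,0,0],[0,0,0],[0,0,0],[0,0,0],[0,0,0],[0,0,0],[0,0,0],[0,0,0],[0,0,0]])

```text
time_s: 7.32
position: [0.484, -0.1614, 0.0349]
tool_rot: [[0.205, 0.979, 0.001], [0.979, -0.205, -0.001], [-0.0, 0.001, -1.0]]
ft_force: [-0.4, 0.8, -3.6]
grip_width: 0.0384
gripper_force: 61.8
```

>>> move_arm(jaw=[3,3,3,3], dp=[[0,0,0.1],[0,0,0.1],[0,0,0],[0,0,0]], turn=[[0,0,0],[0,0,0],[0,0,0],[0,0,0]])

```text
time_s: 7.65
position: [0.4835, -0.1612, 0.0323]
tool_rot: [[0.204, 0.979, 0.0], [0.979, -0.204, -0.0], [-0.0, 0.0, -1.0]]
ft_force: [-0.4, 1.3, -3.5]
grip_width: 0.0381
gripper_force: 61.8
```

>>> move_arm(jaw=[3,3,3,3,3], dp=[[0,0,0.1],[0,0,0.05],[0,0,0.05],[0,0,0],[0,0,0]], turn=[[0,0,0],[0,0,0],[0,0,0],[0,0,0],[0,0,0]])

```text
time_s: 8.07
position: [0.4835, -0.1612, 0.0303]
tool_rot: [[0.205, 0.979, 0.0], [0.979, -0.205, -0.0], [-0.0, 0.0, -1.0]]
ft_force: [-1.0, 0.1, -0.1]
grip_width: 0.0381
gripper_force: 62.1
```

On the floor. Slide in.

>>> move_arm(jaw=[3,3,3,3,3,3,3,3,3,3], dp=[[0,0.5,0],[0,0.8,0],[0,0.8,0],[0,0.8,0],[0,0.8,0],[0,0.8,0],[0,0.8,0],[0,0.7,0],[0,0,0],[0,0,0]], turn=[[0,0,0],[0,0,0],[0,0,0],[0,0,0],[0,0,0],[0,0,0],[0,0,0],[0,0,0],[0,0,0],[0,0,0]])

```text
time_s: 8.9
position: [0.5438, -0.1739, 0.0302]
tool_rot: [[0.205, 0.979, 0.003], [0.979, -0.205, -0.001], [-0.0, 0.003, -1.0]]
ft_force: [2.4, -0.1, -0.4]
grip_width: 0.0382
gripper_force: 62.3
```

Run:
```python
from where import *
c,s=np.cos(np.radians(-11.8)),np.sin(np.radians(-11.8))
tool([.529+.11*c,-.171+.11*s,.0302],-11.8)
o=observe();p=np.array(o["position"])
im,d=cams.get_image("side"); P=cloud("side",d)[d>0]; z0=p[2]-.022
A=P[(np.hypot(P[:,0]-p[0],P[:,1]-p[1])<.1)&(P[:,2]>z0+.01)&(P[:,2]<z0+.024)]
print(cv2.minAreaRect((A[:,:2]*1000).astype(np.float32)),len(A))
cv2.imwrite("pics/s4.png",cv2.resize(im[180:380,330:570,::-1],None,fx=3,fy=3))
```

```text
t 8.9 pos [ 0.5438 -0.1739  0.0302] yaw -11.81 tilt [ 0.003 -0.001 -1.   ] dp cm [-0.02  9.5   0.03] turn z rad -0.0 F [ 2.4 -0.1 -0.4] grip 0.0382 62.3
((554.0733032226562, -175.38101196289062), (194.6154327392578, 92.28193664550781), 79.17776489257812) 656
```

View pics/s4.png

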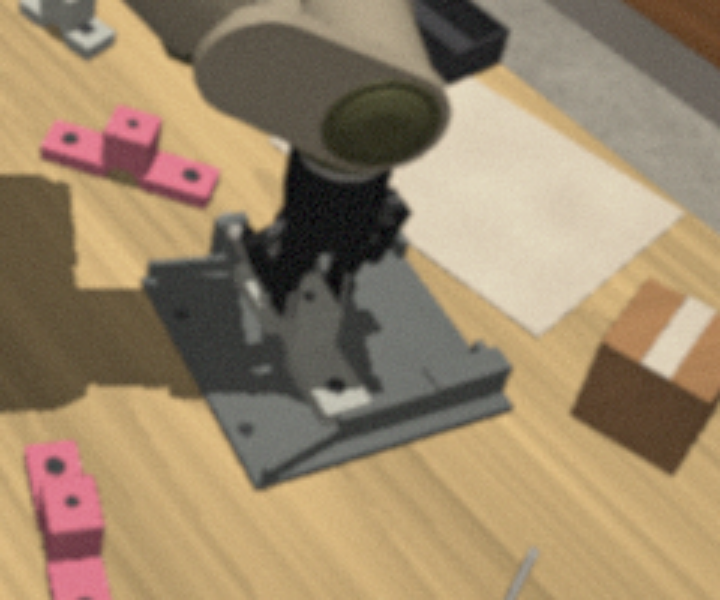

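The cap lies flat in the lane at x≈15, just reaching the catch, with its right ear at crop (340,400) clear of the wall. I go on.

>>> move_arm(jaw=[3,3,3,3,3,3,3,3,3,3,3], dp=[[0,0.5,0],[0,0.6,0],[0,0.6,0],[0,0.6,0],[0,0.6,0],[0,0.6,0],[0,0.6,0],[0,0.6,0],[0,0.6,0],[0,0,0],[0,0,0]], turn=[[0,0,0],[0,0,0],[0,0,0],[0,0,0],[0,0,0],[0,0,0],[0,0,0],[0,0,0],[0,0,0],[0,0,0],[0,0,0]])

```text
time_s: 9.87
position: [0.5941, -0.1843, 0.0303]
tool_rot: [[0.205, 0.979, 0.0], [0.979, -0.205, -0.0], [-0.0, 0.0, -1.0]]
ft_force: [-3.1, 0.8, 2.0]
grip_width: 0.0381
gripper_force: 62.6
```

>>> move_arm(jaw=[3,3,3,3,3,3,3,3,3,3], dp=[[0,0.5,0],[0,0.5,0],[0,0.5,0],[0,0.5,0],[0,0.5,0],[0,0.5,0],[0,0.5,0],[0,0.5,0],[0,0,0],[0,0,0]], turn=[[0,0,0],[0,0,0],[0,0,0],[0,0,0],[0,0,0],[0,0,0],[0,0,0],[0,0,0],[0,0,0],[0,0,0]])

```text
time_s: 10.7
position: [0.6333, -0.1925, 0.0303]
tool_rot: [[0.205, 0.979, 0.0], [0.979, -0.205, -0.0], [-0.0, 0.0, -1.0]]
ft_force: [-1.1, 0.4, 4.1]
grip_width: 0.0384
gripper_force: 62.6
```

Run:
```python
from where import *
c,s=np.cos(np.radians(-11.8)),np.sin(np.radians(-11.8))
tool([.529+.11*c,-.171+.11*s,.0302],-11.8)
im,d=cams.get_image("side"); a=im[200:330,370:530,::-1]
t,dt=cams.get_image("top"); b=t[105:235,390:520,::-1]
cv2.imwrite("pics/s5.png",cv2.resize(np.hstack([a,b]),None,fx=2.7,fy=2.7,interpolation=cv2.INTER_CUBIC))
```

```text
t 10.7 pos [ 0.6333 -0.1925  0.0303] yaw -11.81 tilt [ 0. -0. -1.] dp cm [-0.03  0.35  0.01] turn z rad -0.0 F [-1.1  0.4  4.1] grip 0.0384 62.6
```

View pics/s5.png

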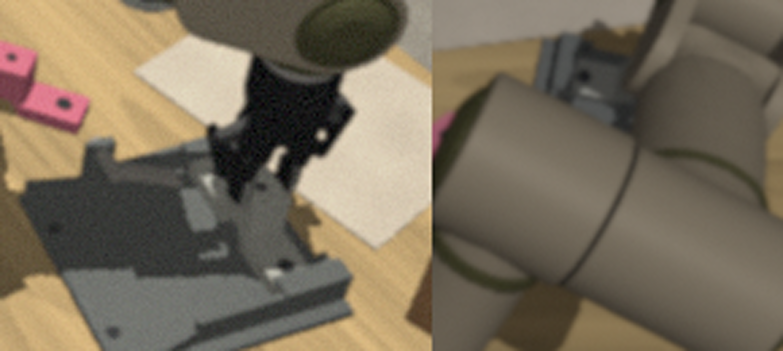

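The catch arm, at crop (150,170), still rides at or near the ear, and the cap is at about x=106.5. I push on slowly, staying short of the stops (about 122).

>>> move_arm(jaw=[3,3,3,3,3,3,3], dp=[[0,0.2,0],[0,0.2,0],[0,0.2,0],[0,0.2,0],[0,0,0],[0,0,0],[0,0,0]], turn=[[0,0,0],[0,0,0],[0,0,0],[0,0,0],[0,0,0],[0,0,0],[0,0,0]])

```text
time_s: 11.38
position: [0.6404, -0.194, 0.0303]
tool_rot: [[0.205, 0.979, -0.001], [0.979, -0.205, 0.0], [0.0, -0.001, -1.0]]
ft_force: [-4.3, 1.2, 6.3]
grip_width: 0.0385
gripper_force: 62.9
```

```bash
cat > catch.py <<'E'
from where import *
def catch():
    im,d=cams.get_image("side"); P=cloud("side",d); P=P[d>0]*1000
    c,s=np.cos(np.radians(-12.)),np.sin(np.radians(-12.)); dx,dy=P[:,0]-529.2,P[:,1]+171.5
    x,y=c*dx+s*dy,-s*dx+c*dy
    for lo in range(0,100,10):
        k=(y>67)&(y<81)&(x>=lo)&(x<lo+10)&(P[:,2]<80)
        print(lo,k.sum(),np.percentile(P[k,2],[10,50,90]).round() if k.sum() else "",end=" | ")
    return im,P,x,y
E
python3 - <<'E'
from catch import *
tool([.6366,-.1935,.0302],-11.8); catch()
E
```

```text
t 11.3833 pos [ 0.6404 -0.194   0.0303] yaw -11.8 tilt [-0.001  0.    -1.   ] dp cm [-0.03 -0.39  0.01] turn z rad -0.0 F [-4.3  1.2  6.3] grip 0.0385 62.9
0 29 [ 6.  9. 60.] | 10 31 [ 7. 10. 52.] | 20 31 [ 6. 11. 45.] | 30 24 [ 5. 12. 40.] | 40 29 [ 5. 10. 35.] | 50 29 [ 6. 23. 30.] | 60 19 [ 8. 20. 25.] | 70 10 [ 6. 12. 20.] | 80 28 [ 7. 10. 42.] | 90 43 [ 7. 20. 40.] |
```

The catch profile runs straight down from 60 mm at the pin to about 20 mm at x≈75, which is below the ear's 26 mm top. So it has dropped behind the cap. Release and retreat straight up.

>>> move_arm(jaw=[4.5,5,6,6.5,6.5,6.5,6.5,6.5], dp=[[0,0,0],[0,0,0],[0,0,0],[0,0,0],[0,0,0],[0,0,0],[0,0,0],[0,0,0]], turn=[[0,0,0],[0,0,0],[0,0,0],[0,0,0],[0,0,0],[0,0,0],[0,0,0],[0,0,0]])

```text
time_s: 12.1
position: [0.6411, -0.1941, 0.0301]
tool_rot: [[0.205, 0.979, 0.0], [0.979, -0.205, -0.0], [0.0, 0.0, -1.0]]
ft_force: [-0.7, -0.4, 0.0]
grip_width: 0.0647
gripper_force: 0.0
```

>>> move_arm(jaw=[6.5,6.5,6.5,6.5,6.5,6.5,6.5,6.5,6.5,6.5,6.5,6.5], dp=[[0,0,-0.5],[0,0,-1],[0,0,-2],[0,0,-2],[0,0,-2.5],[0,0,-2.5],[0,0,-2.5],[0,0,-2.5],[0,0,-2.5],[0,0,-2],[0,0,0],[0,0,0]], turn=[[0,0,0],[0,0,0],[0,0,0],[0,0,0],[0,0,0],[0,0,0],[0,0,0],[0,0,0],[0,0,0],[0,0,0],[0,0,0],[0,0,0]])

```text
time_s: 13.1
position: [0.6413, -0.1942, 0.232]
tool_rot: [[0.205, 0.979, 0.003], [0.979, -0.205, -0.001], [-0.001, 0.003, -1.0]]
ft_force: [-0.2, 0.3, -0.5]
grip_width: 0.065
gripper_force: 0.0
```

Run:
```python
from catch import *
tool([.6366,-.1935,.2],-11.8); im,P,x,y=catch()
k=(P[:,2]>50)&(P[:,2]<70)&(abs(y)<40)&(x>60)&(x<160)
print("\nhump",np.median(x[k]),np.median(y[k]),P[k,2].mean(),cv2.minAreaRect(np.c_[x[k],y[k]].astype(np.float32)))
k=(P[:,2]>20)&(P[:,2]<32)&(abs(y)<70)&(abs(y)>26)&(x>70)&(x<138); print("ears",P[k,2].mean(),cv2.minAreaRect(np.c_[x[k],y[k]].astype(np.float32)))
cv2.imwrite("pics/s6.png",cv2.resize(im[200:340,370:530,::-1],None,fx=4,fy=4,interpolation=cv2.INTER_CUBIC))
```

```text
t 13.1 pos [ 0.6413 -0.1942  0.232 ] yaw -11.8 tilt [ 0.003 -0.001 -1.   ] dp cm [-0.03 -0.48  3.2 ] turn z rad -0.0 F [-0.2  0.3 -0.5] grip 0.065 0.0
0 28 [ 7.  9. 60.] | 10 26 [ 6. 42. 52.] | 20 35 [ 6. 10. 44.] | 30 30 [ 6. 19. 40.] | 40 27 [ 6.  8. 34.] | 50 27 [ 4.  8. 29.] | 60 20 [ 7. 22. 24.] | 70 12 [ 6. 10. 18.] | 80 30 [ 6. 11. 42.] | 90 42 [ 7. 22. 40.] | 
hump 109.79568990668955 -3.9896266053224085 64.22842402109275 ((113.27139282226562, 0.6713771820068359), (48.44866180419922, 41.673248291015625), 89.87816619873047)
ears 25.91490228647392 ((114.1605224609375, 2.6824569702148438), (42.42930603027344, 134.36563110351562), 0.06924823671579361)
```

View pics/s6.png

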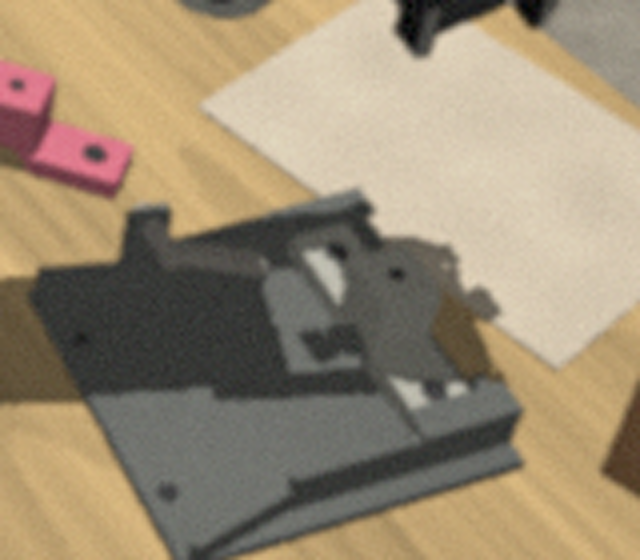

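The cap sits square (0.1°) at x≈113 with its ears at 26 mm. The catch is down behind it, with its tip at crop (265,265), and the gripper is clear. I hand the job in.

```bash
python3 -c "
from rig import ticket
print(ticket.close_job())"
```

```text
the job is handed in; nothing more can be done
None
```

The wide bearing cap is in the rack, flat and square at about x = 113 mm with the catch dropped behind it. The gripper has let go and moved clear, the narrower cap was not touched, and the job is handed in after about 13 s.

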